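# Load three vases onto their kiln setters

### The job

Load the three vases for firing: pick out the shouldered vases on the ware board and stand each one upright in the middle of the round setter of its own size on the kiln shelf - largest vase on the largest disc, smallest on the smallest - starting with the tallest and finishing with the shortest. Set them down gently, finish with each vase before taking the next, and leave the beaker, the bowl and the mug where they are.

Things in the scene. Friction and masses are not known exactly. Their poses are not given: they have to be found in the camera images.
- vase_large: large round-shouldered white clay vase, upright on the 18 mm thick ware board (robot's right), 150 mm tall, belly dia 100, foot dia 60; on top a straight round open collar, outer dia 52, from 120 to 150 mm above the foot, to be gripped from above at any yaw. About 450 g (varies). Origin: centre of the foot's underside, z up. Neighbouring pots' centres 110 mm or more apart
- setter_large: large setter: fixed round disc of pale fireclay, dia 100 mm, 10 mm thick, on the dark 18 mm thick kiln shelf (robot's left); its top is 28 mm above the table. Origin: centre of its underside, z up; a vase standing on it has its origin 10 mm above this one. The three setters lie in any arrangement, centres 130 mm or more apart
- vase_medium: medium round-shouldered white clay vase, upright on the 18 mm thick ware board (robot's right), 120 mm tall, belly dia 80, foot dia 50; on top a straight round open collar, outer dia 44, from 90 to 120 mm above the foot, to be gripped from above at any yaw. About 280 g (varies). Origin: centre of the foot's underside, z up. Neighbouring pots' centres 110 mm or more apart
- setter_medium: medium setter: fixed round disc of pale fireclay, dia 80 mm, 10 mm thick, on the dark 18 mm thick kiln shelf (robot's left); its top is 28 mm above the table. Origin: centre of its underside, z up; a vase standing on it has its origin 10 mm above this one. The three setters lie in any arrangement, centres 130 mm or more apart
- vase_small: small round-shouldered white clay vase, upright on the 18 mm thick ware board (robot's right), 92 mm tall, belly dia 62, foot dia 40; on top a straight round open collar, outer dia 36, from 62 to 92 mm above the foot, to be gripped from above at any yaw. About 150 g (varies). Origin: centre of the foot's underside, z up. Neighbouring pots' centres 110 mm or more apart
- setter_small: small setter: fixed round disc of pale fireclay, dia 60 mm, 10 mm thick, on the dark 18 mm thick kiln shelf (robot's left); its top is 28 mm above the table. Origin: centre of its underside, z up; a vase standing on it has its origin 10 mm above this one. The three setters lie in any arrangement, centres 130 mm or more apart
- beaker: bystander: straight-sided white clay beaker without shoulder or collar, mouth 64 mm in diameter, 105 mm tall, standing on the ware board; origin at the centre of its underside. Not to be moved
- bowl: bystander: low open white clay bowl, mouth 92 mm in diameter, 45 mm tall, standing on the ware board; origin at the centre of its underside. Not to be moved
- mug: bystander: glazed blue mug, 76 mm in diameter and 85 mm tall, on the table beyond the ware board, its handle pointing away from the robot; origin at the centre of its underside. Not to be moved
Things that resemble listed ones, but are neither listed nor needed, are in the scene too. Leave any orange or turquoise look-alike of the vase_small alone.

How it is judged (in metres and radians):
On the way, in this order (a step that is already met when the one before it is completed fails the run):
1. the large vase stands on the large setter and is let go (horizontal distance between vase_large and setter_large below 0.01 m and z of vase_large in the frame of setter_large between 0.006 and 0.014 m and angle between vase_large's own z axis and vertical below 0.1 rad and linear speed of vase_large below 0.03 m/s and contact force between the fingers and vase_large below 0.3 N), for 0.2 s.
2. the medium vase stands on the medium setter and is let go (horizontal distance between vase_medium and setter_medium below 0.01 m and z of vase_medium in the frame of setter_medium between 0.006 and 0.014 m and angle between vase_medium's own z axis and vertical below 0.1 rad and linear speed of vase_medium below 0.03 m/s and contact force between the fingers and vase_medium below 0.3 N), for 0.2 s.
3. the small vase stands on the small setter and is let go (horizontal distance between vase_small and setter_small below 0.01 m and z of vase_small in the frame of setter_small between 0.006 and 0.014 m and angle between vase_small's own z axis and vertical below 0.1 rad and linear speed of vase_small below 0.03 m/s and contact force between the fingers and vase_small below 0.3 N), for 0.2 s.
At the end, for the whole second after the job is handed in: each vase stands upright (within 0.1 rad), at rest, on the setter of its own size, its axis within 10 mm of the setter's centre (horizontal distance between vase_large and setter_large below 0.01 m and z of vase_large in the frame of setter_large between 0.006 and 0.014 m and angle between each of vase_large, vase_medium, vase_small's own z axis and vertical below 0.1 rad and linear speed of each of vase_large, vase_medium, vase_small below 0.03 m/s and angular speed of each of vase_large, vase_medium, vase_small below 0.3 rad/s and horizontal distance between vase_medium and setter_medium below 0.01 m and z of vase_medium in the frame of setter_medium between 0.006 and 0.014 m and horizontal distance between vase_small and setter_small below 0.01 m and z of vase_small in the frame of setter_small between 0.006 and 0.014 m); the robot touches nothing.
It fails at once if the beaker, the bowl or the mug is moved more than 20 mm or tipped (distance of any of beaker, bowl, mug from where it was at the start of the episode above 0.02 m or angle between any of beaker, bowl, mug's own z axis and vertical above 0.5 rad).
It fails at once if a vase is knocked over (angle between any of vase_large, vase_medium, vase_small's own z axis and vertical above 0.7 rad).
It fails at once if a vase is let fall from more than about 15 mm above its setter instead of being set down ((height (world z) of vase_large above 0.048 m and contact force between the fingers and vase_large below 0.1 N and linear speed of vase_large above 0.3 m/s) or (height (world z) of vase_medium above 0.048 m and contact force between the fingers and vase_medium below 0.1 N and linear speed of vase_medium above 0.3 m/s) or (height (world z) of vase_small above 0.048 m and contact force between the fingers and vase_small below 0.1 N and linear speed of vase_small above 0.3 m/s)).
It fails at once if a setter is struck or pressed with over 80 N (contact force between any of setter_large, setter_medium, setter_small and anything else above 80 N).
It also fails if it takes over 106 s, if anything falls off the work surface, if the arm or the gripper's body presses on something with over 40 N, if the wrist force passes 120 N, or if a joint passes its speed limit or range.

### The arm

A 7-joint arm with a two-finger parallel gripper is mounted at the origin on the work surface. World frame = base frame: x ahead of the robot, y to its left, z up, the work surface at z = 0. Lengths are in mm, angles in degrees, forces in N, time in s.
With the tool pointing down it reaches from about 400 to 850 mm from the base axis. Payload 10.4 kg.
Tool frame: the origin (TCP) lies between the finger pads; the fingertips stand 25 mm ahead of it and the grasp point (between the pads) lies 6 mm ahead of it; z points along the fingers, x is the direction in which the jaws open and shut, and the axes are right-handed (so a half turn about z gives the same grasp; the last joint's range is limited). The gripper opens to 85 mm and grips with 20 to 120 N. Pads are 22 mm wide; open, the fingers measure 114 mm over their backs; the gripper's body (76 mm by 85 mm) begins 54 mm behind the grasp point. The pads swing forward as they close: fully open they stand 13 mm farther back than shut.
Start: joints at [66.715, 19.034, -3.707, 83.658, 1.238, 77.344, -5.071], TCP at [234.051, -579.542, 256.338] pointing down, gripper open.
Joint ranges: [-148.97, 148.97], [-28.65, 121.19], [-84.17, 76.75], [9.2, 138.47], [-72.65, 252.65], [3.7, 117.97], [-149.18, 149.18]. Speed limits (degrees/s): [127.2, 127.2, 159.86, 159.86, 180, 180, 180].

### API

Orientations are given as [roll, pitch, yaw] about the fixed x, y, z axes, in that order (R = Rz(yaw) Ry(pitch) Rx(roll)).
In Python, from plant import robot gives the robot as it stands. The module is installed in compiled form; this text tells all that it offers.
- The arm moves only by the tool play_rows, never from a script. Its arguments are lists of equal length, an entry for each row: "delta_pos": the shift along the tool's x, y, z in mm, a list of three; "twist": the turn, a rotation vector about the tool's x, y, z in rad, a list of three; "jaw": the closure, from -1 (fully open) to 1 (shut). In form: {"delta_pos": [[tx, ty, tz], ...], "twist": [[wx, wy, wz], ...], "jaw": [jaw, ...]}. A call has 1 to 10 rows; each row is the pose to reach, as a shift and turn from the pose commanded when the call began, along the tool's axes at that moment; what a row does not reach only later rows make up. A row lasts 1/8 s, in which the tool goes at most 62.5 mm and 10.7 degrees, less where a joint would pass 70% of its speed; a pose out of reach is approached as far as the arm can. A call with a gripper value outside its range is refused whole. The fingers move at their own pace and stop on an object; "force" is the grip in N (left out, the last holds). Time passes only in rows, so rows that repeat a pose let the fingers close. It gives the time, the measured TCP pose, the force and the opening at its end, in the units of the state.
- robot.sense(): the state, without advancing time (a new reading comes with each control period).
- robot.capture(name): name is "side" or "top"; returns the picture (384x512x3 uint8, red, green, blue); there is no depth.
- robot.camera_params(name): a dict with "intrinsics" (3x3 intrinsics, pixels), "world_to_cam" (4x4, takes a point from world to camera coordinates). Camera axes: x right, y down, z forward; pixel columns grow to the right and rows downward; lengths in mm; the calibration is good to about 2 mm. A picture is of the moment at which its call begins. camera_params takes no time and is no camera call.
- robot.sign_off(): hands the job in, once; it reports no verdict.
The state is a dict: "time_s": time; "joint_positions": joint angles; "joint_velocities": joint speeds; "joint_efforts": joint torques, N m; "eef_pos": TCP position; "ee_rot": TCP orientation; "wrist_force": force on the tool from outside, world axes, zero at the start; "torque": the same for the moment, N m; "grip_width": opening from 0.0 (shut) to 1.0 (fully open).
Only numpy, scipy, OpenCV 4.12 (cv2) and the standard library are available. Lean on these libraries where they do the work, as an engineer would, in place of code of your own. Each camera call takes 0.05 s, during which the arm holds its last target. There are 200 camera calls.

## Working session

There is one attempt and no reset: what is moved stays moved. The work goes in short steps, Python scripts to look and compute and a tool call to move; the robot and the scene stay as the last step left them, time stands still between calls to the robot, and variables do not carry over. Pictures are saved under pics/ and viewed, about 12 in all and at most 16, crops included, and the job is handed in when it is done.

Besides the shell and the picture viewer there is one more tool, called after "Request:" as name(argument=value, ...) on one line, values as JSON. play_rows: Moves the arm, as the interface text tells. Its arguments: {"type":"object","properties":{"delta_pos":{"type":"array"},"twist":{"type":"array"},"jaw":{"type":"array"},"force":{"type":"number"}},"required":["delta_pos","twist","jaw"]}

```bash
mkdir -p pics
cat > h.py <<'E'
import numpy as np, cv2
from plant import robot
def snap(n,f):
    im=robot.capture(n); cv2.imwrite('pics/'+f,im[...,::-1]); return im
def ray(n,u,v,z):
    p=robot.camera_params(n);K=np.array(p["intrinsics"]);T=np.array(p["world_to_cam"])
    R,t=T[:3,:3],T[:3,3];c=-R.T@t;d=R.T@np.linalg.inv(K)@np.array([u,v,1.])
    return c+d*(z-c[2])/d[2]
def proj(n,X):
    p=robot.camera_params(n);K=np.array(p["intrinsics"]);T=np.array(p["world_to_cam"])
    q=K@(T[:3,:3]@np.array(X,float)+T[:3,3]);return q[:2]/q[2]
E
python3 - <<'E'
from h import *
np.set_printoptions(precision=2,suppress=True)
snap('top','t0.png');snap('side','s0.png')
for n in('top','side'):
    p=robot.camera_params(n);print(n,np.array(p["intrinsics"]),np.array(p["world_to_cam"]))
print(robot.sense())
E
```

```text
top [[420.91   0.   252.97]
 [  0.   420.91 192.73]
 [  0.     0.     1.  ]] [[  -0.01   -1.      0.02 -100.31]
 [  -0.99    0.01   -0.13  623.27]
 [   0.13   -0.02   -0.99 1119.7 ]
 [   0.      0.      0.      1.  ]]
side [[442.25   0.   258.  ]
 [  0.   442.25 193.8 ]
 [  0.     0.     1.  ]] [[  -0.97   -0.25    0.02  564.86]
 [  -0.19    0.67   -0.72  228.25]
 [   0.17   -0.7    -0.7  1057.58]
 [   0.      0.      0.      1.  ]]
{'time_s': 0.1, 'joint_positions': array([66.71, 19.07, -3.71, 83.7 ,  1.24, 77.34, -5.07]), 'joint_velocities': array([ 0.03, -0.1 ,  0.04, -0.15,  0.1 ,  0.03, -0.04]), 'joint_efforts': array([  0.  , -62.67,   0.05, -39.24,   0.02,   0.01,   0.  ]), 'eef_pos': array([ 233.91, -579.25,  255.61]), 'ee_rot': array([180.  ,   0.07, -68.01]), 'wrist_force': array([-0.66,  0.05, -0.14]), 'torque': array([ 0.04, -0.02,  0.02]), 'grip_width': 1.0005475694467818}
```

View pics/t0.png

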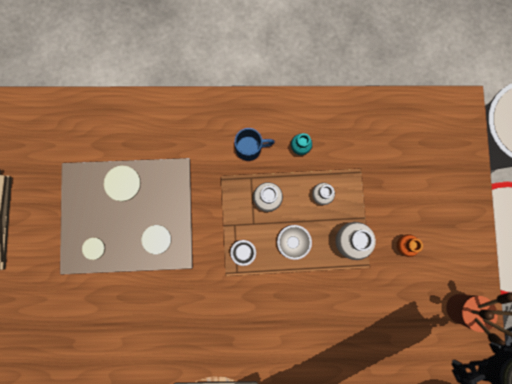

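View pics/s0.png

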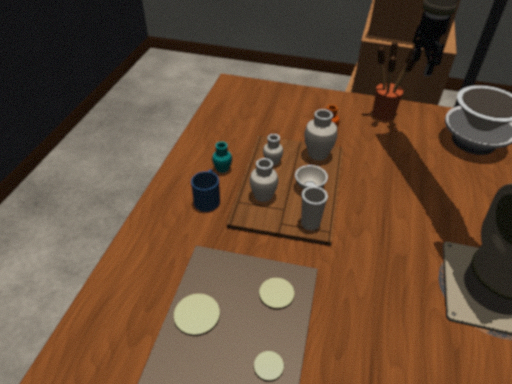

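The top view shows, on the board, the large vase (357,240), medium (268,196), small (323,194), beaker (243,253) and bowl (294,242). The turquoise look-alike (302,143), the orange one (411,245) and the mug (248,144) are off the board. Setters: large (122,183), medium (156,240), small (93,249). The side view agrees, with the three white shouldered pots on the board. I'll confirm this in an enlarged crop.

Run:
```python
from h import *
im=cv2.imread('pics/t0.png')
c=im[165:285,215:385];cv2.imwrite('pics/t0c.png',cv2.resize(c,None,fx=4.5,fy=4.5,interpolation=cv2.INTER_CUBIC))
s=cv2.imread('pics/s0.png')[95:245,225:350];cv2.imwrite('pics/s0c.png',cv2.resize(s,None,fx=4,fy=4,interpolation=cv2.INTER_CUBIC))
np.set_printoptions(precision=1,suppress=True)
for n,sl,box in(('top',im,(60,150,195,280)),('side',cv2.imread('pics/s0.png'),(140,250,320,384))):
    h=sl[box[1]:box[3],box[0]:box[2]]
    m=(h.min(2)>120).astype(np.uint8)
    k,_,st,ce=cv2.connectedComponentsWithStats(m)
    for i in range(1,k):
        if st[i,4]>100:
            u,v=ce[i]+np.array(box[:2]);print(n,u,v,st[i,4],st[i,2:4],ray(n,u,v,28))
for n,u,v,z in(('L',361,240,168),('M',268,194.5,138),('S',323.5,193,110)):print(n,ray('top',u,v,z))
```

```text
top 147.47141600703605 216.6089489885664 9096 [108 114] [559.7 186.8  28. ]
top 92.2362385321101 248.37155963302752 436 [24 24] [474.  334.7  28. ]
side 276.3060453400504 291.9823677581864 794 [35 29] [498.5 163.   28. ]
side 196.28332170272157 313.24284717376133 1433 [46 40] [655.4 262.1  28. ]
side 268.44477172312224 364.72459499263624 679 [30 29] [475.4 333.3  28. ]
L [ 488.1 -364.5  168. ]
M [ 605.  -141.1  138. ]
S [ 611.7 -287.4  110. ]
```

View pics/t0c.png

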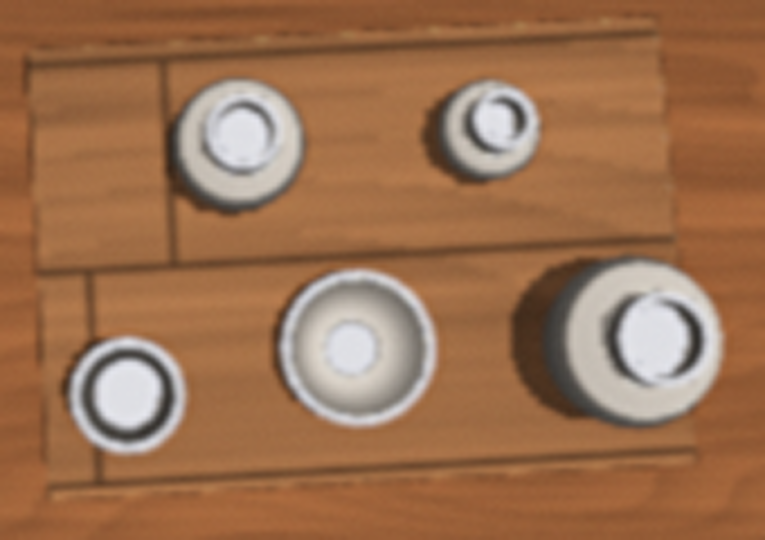

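View pics/s0c.png

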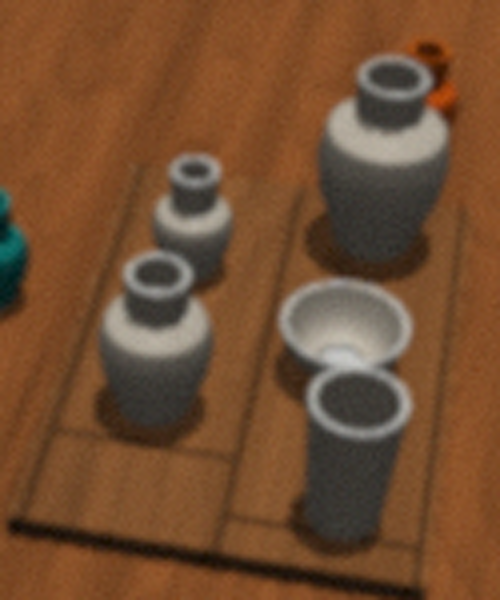

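Run:
```python
from h import *
np.set_printoptions(precision=1,suppress=True)
im=cv2.imread('pics/t0.png');h=im[150:280,60:195]
m=(h.min(2)>165).astype(np.uint8)
k,_,st,ce=cv2.connectedComponentsWithStats(m)
for i in range(1,k):
    if st[i,4]>100:
        u,v=ce[i]+np.array((60,150));print(u,v,st[i,2:],ray('top',u,v,28))
for n,a,b,z in(('L',(360.8,240.1),(323.6,114.6),168),('M',(268.6,193.9),(264.1,163.6),138),('S',(325.5,191.1),(273.4,137.4),110)):
    print(n,ray('top',*a,z),ray('side',*b,z))
```

```text
121.23013415892673 182.7574819401445 [ 35  35 969] [654.7 261.9  28. ]
155.63893016344724 239.1887072808321 [ 30  30 673] [497.5 163.   28. ]
92.5180055401662 248.196675900277 [ 22  21 361] [474.4 334.   28. ]
L [ 487.9 -364.   168. ] [ 486.5 -364.9  168. ]
M [ 606.5 -142.6  138. ] [ 606.7 -141.3  138. ]
S [ 616.6 -292.8  110. ] [ 616.7 -295.1  110. ]
```

All three top/side rim fixes agree to about 2 mm: L (487,-364), M (607,-142), S (617,-294). The setters are L (655,262), M (498,163) and S (475,334). The crops confirm three shouldered white vases with collars, while the beaker is straight and the bowl is low. Next I move above the large vase, swinging to yaw 0.

Request:
play_rows(delta_pos=[[-34,-14,3],[-68,-28,5],[-102,-41,8],[-102,-80,10],[-102,-120,13],[-103,-160,16],[-103,-200,18],[-104,-240,21],[-104,-280,24],[-104.3,-315.3,26]], twist=[[0,0,-0.118],[0,0,-0.237],[0,0,-0.356],[0,0,-0.475],[0,0,-0.593],[0,0,-0.712],[0,0,-0.831],[0,0,-0.95],[0,0,-1.068],[0,0,-1.187]], jaw=[-1,-1,-1,-1,-1,-1,-1,-1,-1,-1], force=40)

```text
time_s: 1.35
eef_pos: [488.5, -363.8, 229.8]
ee_rot: [-180.0, 0.0, 0.2]
wrist_force: [-0.3, -0.2, -0.5]
grip_width: 1.002
```

Request:
play_rows(delta_pos=[[0,0,0],[0,0,0]], twist=[[0,0,0],[0,0,0]], jaw=[-1,-1])

```text
time_s: 1.6
eef_pos: [486.7, -365.2, 229.9]
ee_rot: [-180.0, 0.1, -0.1]
wrist_force: [-0.1, -0.6, 0.4]
grip_width: 0.998
```

Request:
play_rows(delta_pos=[[0,0,15],[0,0,30],[0,0,42],[0,0,52],[0,0,60],[0,0,65],[0,0,67],[0,0,67]], twist=[[0,0,0],[0,0,0],[0,0,0],[0,0,0],[0,0,0],[0,0,0],[0,0,0],[0,0,0]], jaw=[-1,-1,-1,-1,-1,-1,-1,-1])

```text
time_s: 2.6
eef_pos: [487.5, -364.8, 163.5]
ee_rot: [180.0, -0.0, 0.0]
wrist_force: [0.0, 0.4, 0.3]
grip_width: 1.0
```

Run:
```python
from h import *
s=snap('side','s1.png')[...,::-1][40:190,240:420];cv2.imwrite('pics/s1c.png',cv2.resize(s,None,fx=4,fy=4,interpolation=cv2.INTER_CUBIC))
```

```text
(no output)
```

View pics/s1c.png

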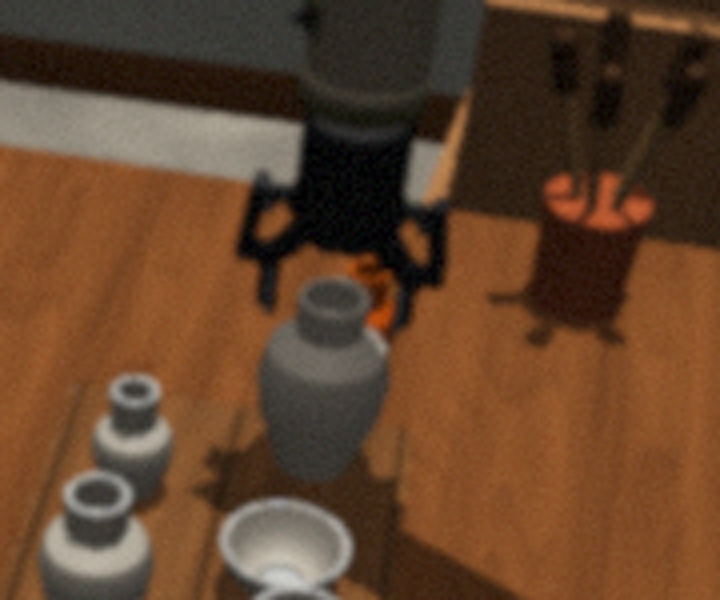

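The side crop shows the fingers on either side of the large collar (crop 265,300 and 400,320; collar at 333,305) and nothing touching. Closing.

Request:
play_rows(delta_pos=[[0,0,0],[0,0,0],[0,0,0],[0,0,0],[0,0,0],[0,0,0],[0,0,0],[0,0,0]], twist=[[0,0,0],[0,0,0],[0,0,0],[0,0,0],[0,0,0],[0,0,0],[0,0,0],[0,0,0]], jaw=[-0.3,0,0.3,1,1,1,1,1], force=40)

```text
time_s: 3.65
eef_pos: [487.6, -364.9, 163.8]
ee_rot: [180.0, -0.0, 0.0]
wrist_force: [-0.2, 0.9, 5.2]
grip_width: 0.594
```

Request:
play_rows(delta_pos=[[0,0,-4],[0,0,-10],[0,0,-20],[0,0,-35],[0,0,-50],[0,0,-65],[0,0,-80],[0,0,-90],[0,0,-95],[0,0,-95]], twist=[[0,0,0],[0,0,0],[0,0,0],[0,0,0],[0,0,0],[0,0,0],[0,0,0],[0,0,0],[0,0,0],[0,0,0]], jaw=[1,1,1,1,1,1,1,1,1,1])

```text
time_s: 4.9
eef_pos: [487.4, -364.7, 258.4]
ee_rot: [180.0, -0.0, 0.0]
wrist_force: [0.4, -0.8, -3.6]
grip_width: 0.593
```

Request:
play_rows(delta_pos=[[0,0,-12],[0,0,-28],[0,0,-45],[2,-10,-55],[8,-30,-55],[17,-60,-55],[27,-100,-55],[38,-140,-55],[50,-180,-55],[59,-220,-55]], twist=[[0,0,0],[0,0,0],[0,0,0],[0,0,0],[0,0,0],[0,0,0],[0,0,0],[0,0,0],[0,0,0],[0,0,0]], jaw=[1,1,1,1,1,1,1,1,1,1])

```text
time_s: 6.15
eef_pos: [546.4, -141.4, 312.8]
ee_rot: [-180.0, 0.0, 0.1]
wrist_force: [-0.8, 0.2, -3.9]
grip_width: 0.588
```

Request:
play_rows(delta_pos=[[11,-40,0],[22,-80,0],[32,-120,0],[43,-160,0],[54,-200,0],[64,-240,0],[75,-280,0],[85,-315,0],[94,-350,0],[101,-377,0]], twist=[[0,0,0],[0,0,0],[0,0,0],[0,0,0],[0,0,0],[0,0,0],[0,0,0],[0,0,0],[0,0,0],[0,0,0]], jaw=[1,1,1,1,1,1,1,1,1,1])

```text
time_s: 7.4
eef_pos: [646.0, 235.8, 312.6]
ee_rot: [-180.0, 0.1, 0.2]
wrist_force: [0.1, -0.3, -3.7]
grip_width: 0.588
```

Request:
play_rows(delta_pos=[[4,-15,0],[7,-24,0],[8,-30,0],[8,-30,10],[8,-30,25],[8,-30,40],[8,-30,55],[8,-30,70],[8,-30,80],[8,-30,80]], twist=[[0,0,0],[0,0,0],[0,0,0],[0,0,0],[0,0,0],[0,0,0],[0,0,0],[0,0,0],[0,0,0],[0,0,0]], jaw=[1,1,1,1,1,1,1,1,1,1])

```text
time_s: 8.65
eef_pos: [655.1, 262.0, 232.3]
ee_rot: [180.0, 0.1, 0.0]
wrist_force: [0.4, 0.6, -4.4]
grip_width: 0.593
```

Run:
```python
from h import *
a=snap('side','s2.png')[...,::-1][170:384,130:330];b=snap('top','t2.png')[...,::-1][130:290,50:230]
a=cv2.resize(a,(400,428),interpolation=2);b=cv2.resize(b,(400,356),interpolation=2)
cv2.imwrite('pics/c2.png',np.hstack([a[:356],b]) if 0 else np.hstack([a,np.vstack([b,np.zeros((72,400,3),np.uint8)])]))
```

```text
(no output)
```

View pics/c2.png

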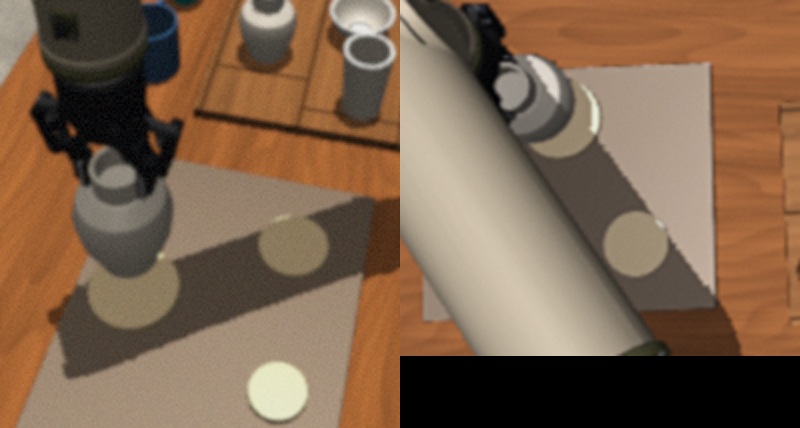

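The vase hangs upright over the large setter (side crop: foot at 128,270 over the disc at 133,290). Lowering; contact is expected near TCP z 173.6.

Request:
play_rows(delta_pos=[[0,0,12],[0,0,25],[0,0,37],[0,0,46],[0,0,52],[0,0,55],[0,0,55],[0,0,55]], twist=[[0,0,0],[0,0,0],[0,0,0],[0,0,0],[0,0,0],[0,0,0],[0,0,0],[0,0,0]], jaw=[1,1,1,1,1,1,1,1])

```text
time_s: 9.75
eef_pos: [655.5, 262.3, 178.7]
ee_rot: [-180.0, -0.0, -0.0]
wrist_force: [0.0, 0.1, -3.4]
grip_width: 0.594
```

Run:
```python
from h import *
a=snap('side','s3.png')[...,::-1][210:345,140:260];cv2.imwrite('pics/c3.png',cv2.resize(a,None,fx=4.4,fy=4.4,interpolation=2))
for X in [(655,262,28),(605,262,28),(705,262,28),(655,212,28),(655,312,28)]: print(X,(proj('side',X)-[140,210])*4.4)
```

```text
(655, 262, 28) [248.51466219 454.24414374]
(605, 262, 28) [344.15529524 477.97309782]
(705, 262, 28) [154.55245029 430.93161495]
(655, 212, 28) [282.51332804 370.78200029]
(655, 312, 28) [211.98420803 543.92148634]
```

View pics/c3.png

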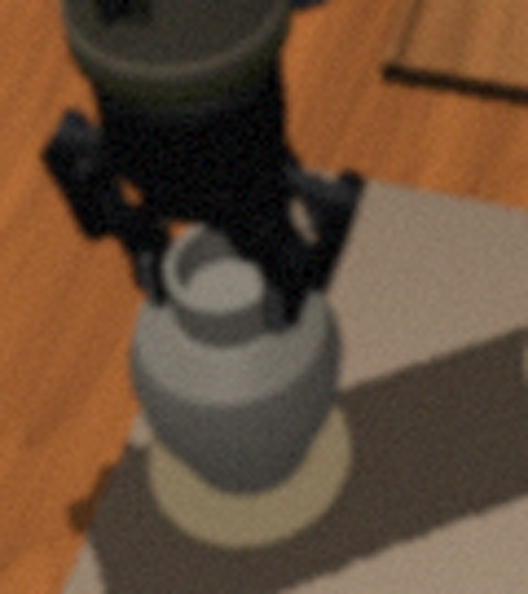

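The side crop shows the foot (about 243,490) just above the disc and centred on it (disc centre 250,454). Lowering the last millimetres.

Request:
play_rows(delta_pos=[[0,0,1.5],[0,0,3],[0,0,4],[0,0,4.8],[0,0,4.8]], twist=[[0,0,0],[0,0,0],[0,0,0],[0,0,0],[0,0,0]], jaw=[1,1,1,1,1])

```text
time_s: 10.42
eef_pos: [655.4, 262.3, 173.9]
ee_rot: [-180.0, -0.0, -0.0]
wrist_force: [-1.4, -1.2, 1.9]
grip_width: 0.59
```

Wrist force went from -3.4 to +1.9 N, so the foot is on the setter. Releasing slowly, then retreating straight up.

Request:
play_rows(delta_pos=[[0,0,0],[0,0,0],[0,0,0],[0,0,0],[0,0,0],[0,0,0],[0,0,0],[0,0,0]], twist=[[0,0,0],[0,0,0],[0,0,0],[0,0,0],[0,0,0],[0,0,0],[0,0,0],[0,0,0]], jaw=[-0.2,-0.4,-0.6,-0.8,-1,-1,-1,-1], force=20)

```text
time_s: 11.42
eef_pos: [655.3, 262.3, 173.5]
ee_rot: [180.0, -0.0, 0.0]
wrist_force: [0.5, -0.4, -0.1]
grip_width: 0.999
```

Request:
play_rows(delta_pos=[[0,0,-6],[0,0,-15],[0,0,-28],[0,0,-45],[0,0,-65],[0,20,-85],[0,45,-95],[0,75,-95],[0,105,-95],[0,130,-95]], twist=[[0,0,0],[0,0,0],[0,0,0],[0,0,0],[0,0,0],[0,0,0],[0,0,0],[0,0,0],[0,0,0],[0,0,0]], jaw=[-1,-1,-1,-1,-1,-1,-1,-1,-1,-1])

```text
time_s: 12.68
eef_pos: [655.6, 129.1, 269.7]
ee_rot: [179.9, -0.1, -0.1]
wrist_force: [-0.5, -0.5, 1.0]
grip_width: 1.004
```

Request:
play_rows(delta_pos=[[-4,35,0],[-9,75,0],[-14,115,0],[-19,155,0],[-24,195,0],[-30,230,10],[-40,255,30],[-46,270,50],[-48.5,274,62],[-48.5,274,62]], twist=[[0,0,0],[0,0,0],[0,0,0],[0,0,0],[0,0,0],[0,0,0],[0,0,0],[0,0,0],[0,0,0],[0,0,0]], jaw=[-1,-1,-1,-1,-1,-1,-1,-1,-1,-1])

```text
time_s: 13.92
eef_pos: [606.4, -142.1, 206.5]
ee_rot: [-180.0, 0.0, -0.0]
wrist_force: [0.4, -0.4, 0.0]
grip_width: 0.999
```

Run:
```python
from h import *
a=snap('side','s4.png')[...,::-1][210:345,140:260];b=snap('top','t4.png')[...,::-1][140:280,60:200]
np.set_printoptions(precision=1,suppress=True)
a=cv2.resize(a,(400,450),interpolation=2);b=cv2.resize(b,(400,400),interpolation=2)
cv2.imwrite('pics/c4.png',np.hstack([a,np.vstack([b,np.zeros((50,400,3),np.uint8)])]))
for z in(28,178):print((proj('side',(655,262,z))-[140,210])*10/3,(proj('top',(655,262,z))-[60,140])*20/7+[400,0])
```

```text
[188.3 344.1] [574.9 121.9]
[167.3 209.1] [523.4  94.5]
```

View pics/c4.png

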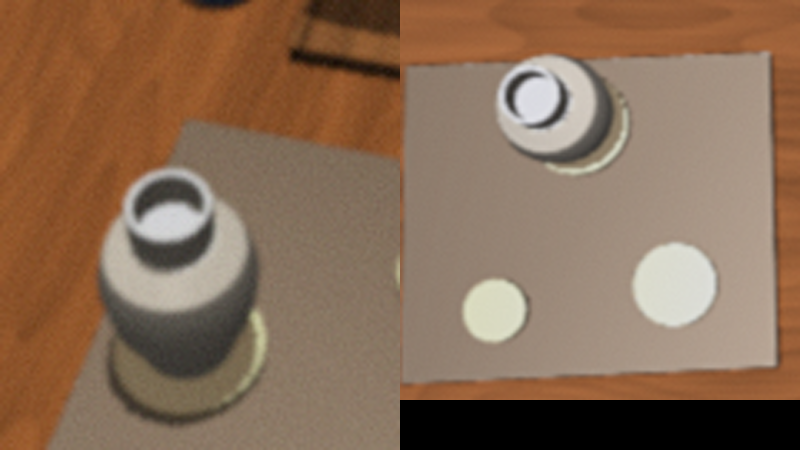

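The large vase stands upright on its setter. The side rim centre matches the prediction (168,206 against 167,209), but the top view hints at an offset of a few mm, so I'll zoom in.

Run:
```python
from h import *
im=cv2.imread('pics/t4.png');x0,y0=88,152
c=cv2.resize(im[y0:y0+52,x0:x0+58],None,fx=10,fy=10,interpolation=2)
for X,r,col in(((655,262,178),26,(0,0,255)),((655,262,28),50,(255,0,0))):
    P=np.array([(proj('top',(X[0]+r*np.cos(t),X[1]+r*np.sin(t),X[2]))-[x0,y0]+.5)*10 for t in np.linspace(0,6.28,60)])
    cv2.polylines(c,[P.astype(np.int32)],True,col,1)
cv2.imwrite('pics/c5.png',c)
```

```text
(no output)
```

View pics/c5.png

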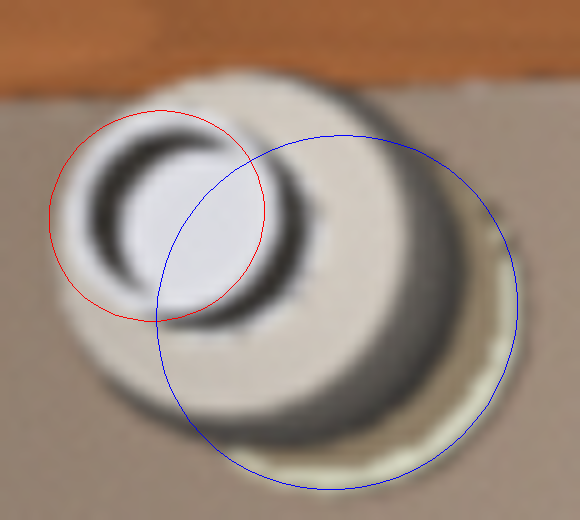

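The setter circle fits. The rim sits about 1.5 px (3 mm) toward -y of ideal, and the side view agrees, so it is well inside 10 mm. I'll use the same overlay to check the medium and small rim fixes on the first top picture.

Run:
```python
from h import *
im=cv2.imread('pics/t0.png');o=[]
for (x0,y0),X,r in(((248,172),(606.6,-142,138),22),((303,172),(616.6,-294,110),18)):
    c=cv2.resize(im[y0:y0+42,x0:x0+40],None,fx=10,fy=10,interpolation=2)
    P=np.array([(proj('top',(X[0]+r*np.cos(t),X[1]+r*np.sin(t),X[2]))-[x0,y0]+.5)*10 for t in np.linspace(0,6.28,60)])
    cv2.polylines(c,[P.astype(np.int32)],True,(0,0,255),1);o.append(c)
cv2.imwrite('pics/c6.png',np.hstack(o))
```

```text
(no output)
```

View pics/c6.png

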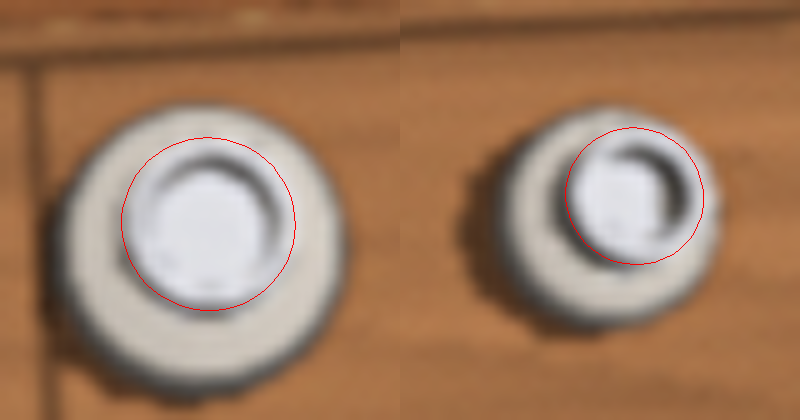

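Both circles sit on the rims within about 0.5 px, so the grasp positions hold. Descending on the medium vase and gripping.

Request:
play_rows(delta_pos=[[0,0,14],[0,0,30],[0,0,44],[0,0,56],[0,0,64],[0,0,69],[0,0,71],[0,0,71]], twist=[[0,0,0],[0,0,0],[0,0,0],[0,0,0],[0,0,0],[0,0,0],[0,0,0],[0,0,0]], jaw=[-1,-1,-1,-1,-1,-1,-1,-1])

```text
time_s: 15.02
eef_pos: [607.0, -141.8, 135.7]
ee_rot: [180.0, -0.0, 0.0]
wrist_force: [-0.3, -0.2, -0.1]
grip_width: 1.0
```

Request:
play_rows(delta_pos=[[0,0,0],[0,0,0],[0,0,0],[0,0,0],[0,0,0],[0,0,0],[0,0,0],[0,0,0],[0,0,0]], twist=[[0,0,0],[0,0,0],[0,0,0],[0,0,0],[0,0,0],[0,0,0],[0,0,0],[0,0,0],[0,0,0]], jaw=[-0.3,0,0.3,0.5,1,1,1,1,1], force=35)

```text
time_s: 16.15
eef_pos: [607.2, -141.8, 135.9]
ee_rot: [180.0, -0.1, -0.0]
wrist_force: [1.0, -0.4, 5.6]
grip_width: 0.496
```

Request:
play_rows(delta_pos=[[0,0,-4],[0,0,-10],[0,0,-22],[0,0,-38],[0,0,-55],[0,0,-72],[0,0,-88],[-2,-8,-98],[-8,-25,-100],[-18,-50,-100]], twist=[[0,0,0],[0,0,0],[0,0,0],[0,0,0],[0,0,0],[0,0,0],[0,0,0],[0,0,0],[0,0,0],[0,0,0]], jaw=[1,1,1,1,1,1,1,1,1,1])

```text
time_s: 17.4
eef_pos: [588.2, -90.4, 235.1]
ee_rot: [-180.0, 0.0, -0.0]
wrist_force: [0.3, 0.2, -3.4]
grip_width: 0.497
```

Request:
play_rows(delta_pos=[[-12,-35,0],[-25,-70,0],[-38,-105,0],[-51,-140,0],[-63,-175,0],[-75,-208,0],[-84,-233,0],[-89,-248,0],[-90.6,-255,0],[-90.6,-255,0]], twist=[[0,0,0],[0,0,0],[0,0,0],[0,0,0],[0,0,0],[0,0,0],[0,0,0],[0,0,0],[0,0,0],[0,0,0]], jaw=[1,1,1,1,1,1,1,1,1,1])

```text
time_s: 18.65
eef_pos: [498.3, 163.1, 235.3]
ee_rot: [180.0, 0.0, 0.0]
wrist_force: [0.0, -1.1, -2.7]
grip_width: 0.497
```

Request:
play_rows(delta_pos=[[0,0,10],[0,0,24],[0,0,40],[0,0,56],[0,0,70],[0,0,79],[0,0,84],[0,0,86],[0,0,86],[0,0,86]], twist=[[0,0,0],[0,0,0],[0,0,0],[0,0,0],[0,0,0],[0,0,0],[0,0,0],[0,0,0],[0,0,0],[0,0,0]], jaw=[1,1,1,1,1,1,1,1,1,1])

```text
time_s: 19.9
eef_pos: [498.5, 163.3, 149.9]
ee_rot: [-180.0, -0.0, -0.0]
wrist_force: [0.3, 0.6, -2.8]
grip_width: 0.492
```

Run:
```python
from h import *
a=snap('side','s7.png')[...,::-1];x0,y0=215,220
c=cv2.resize(a[y0:y0+100,x0:x0+110],None,fx=5,fy=5,interpolation=2)
for X,r in(((498,163,152),22),((498,163,28),40),((498,163,32),25)):
    P=np.array([(proj('side',(X[0]+r*np.cos(t),X[1]+r*np.sin(t),X[2]))-[x0,y0]+.5)*5 for t in np.linspace(0,6.28,60)])
    cv2.polylines(c,[P.astype(np.int32)],True,(0,0,255),1)
cv2.imwrite('pics/c7.png',c)
```

```text
(no output)
```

View pics/c7.png

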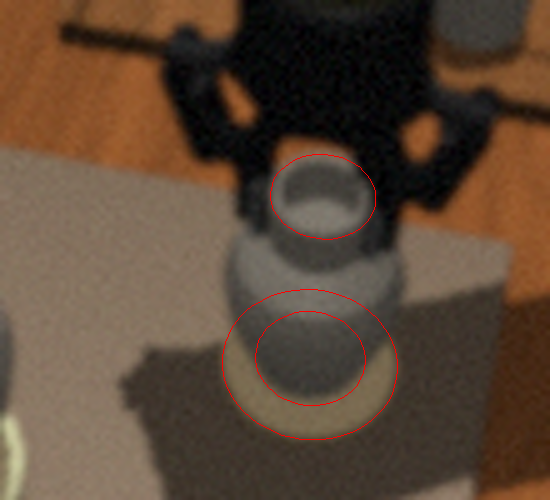

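The overlay puts the rim, foot and disc concentric within about 1 px. Setting it down.

Request:
play_rows(delta_pos=[[0,0,1.5],[0,0,3],[0,0,4],[0,0,4.3],[0,0,4.3]], twist=[[0,0,0],[0,0,0],[0,0,0],[0,0,0],[0,0,0]], jaw=[1,1,1,1,1])

```text
time_s: 20.58
eef_pos: [498.3, 163.4, 145.9]
ee_rot: [180.0, -0.0, 0.0]
wrist_force: [-3.3, -0.8, 6.4]
grip_width: 0.492
```

Request:
play_rows(delta_pos=[[0,0,0],[0,0,0],[0,0,0],[0,0,0],[0,0,0],[0,0,0],[0,0,0],[0,0,0]], twist=[[0,0,0],[0,0,0],[0,0,0],[0,0,0],[0,0,0],[0,0,0],[0,0,0],[0,0,0]], jaw=[-0.1,-0.3,-0.5,-0.7,-1,-1,-1,-1], force=20)

```text
time_s: 21.58
eef_pos: [498.3, 163.2, 145.2]
ee_rot: [180.0, -0.0, 0.0]
wrist_force: [-0.6, 1.0, 0.6]
grip_width: 0.994
```

Request:
play_rows(delta_pos=[[0,0,-6],[0,0,-15],[0,0,-28],[0,0,-45],[0,0,-62],[0,10,-76],[5,30,-84],[14,60,-85],[24,95,-85],[34,130,-85]], twist=[[0,0,0],[0,0,0],[0,0,0],[0,0,0],[0,0,0],[0,0,0],[0,0,0],[0,0,0],[0,0,0],[0,0,0]], jaw=[-1,-1,-1,-1,-1,-1,-1,-1,-1,-1])

```text
time_s: 22.82
eef_pos: [532.4, 31.3, 230.9]
ee_rot: [180.0, -0.0, -0.0]
wrist_force: [-0.2, 0.0, 0.6]
grip_width: 1.0
```

Request:
play_rows(delta_pos=[[10,40,0],[20,80,0],[30,120,0],[41,160,0],[52,200,0],[63,240,0],[74,280,0],[81,310,10],[84.5,327,25],[84.5,327,40]], twist=[[0,0,0],[0,0,0],[0,0,0],[0,0,0],[0,0,0],[0,0,0],[0,0,0],[0,0,0],[0,0,0],[0,0,0]], jaw=[-1,-1,-1,-1,-1,-1,-1,-1,-1,-1])

```text
time_s: 24.08
eef_pos: [616.1, -294.8, 189.0]
ee_rot: [-180.0, 0.0, -0.1]
wrist_force: [0.7, 0.8, -0.1]
grip_width: 0.998
```

Run:
```python
from h import *
o=[]
for n in('side','top'):
    a=snap(n,n+'8.png')[...,::-1]
    x0,y0=(150,210) if n=='side' else (60,145)
    w,h=(160,150) if n=='side' else (150,130)
    c=cv2.resize(a[y0:y0+h,x0:x0+w],None,fx=400/w,fy=400/w,interpolation=2)
    for X,r in(((498,163,148),22),((498,163,28),40)):
        P=np.array([(proj(n,(X[0]+r*np.cos(t),X[1]+r*np.sin(t),X[2]))-[x0,y0]+.5)*400/w for t in np.linspace(0,6.28,60)])
        cv2.polylines(c,[P.astype(np.int32)],True,(0,0,255),1)
    o.append(np.vstack([c,np.zeros((400-len(c),400,3),np.uint8)]))
cv2.imwrite('pics/c8.png',np.hstack(o))
print(robot.sense()['eef_pos'])
```

```text
[ 615.80485395 -292.03113236  187.81336279]
```

View pics/c8.png

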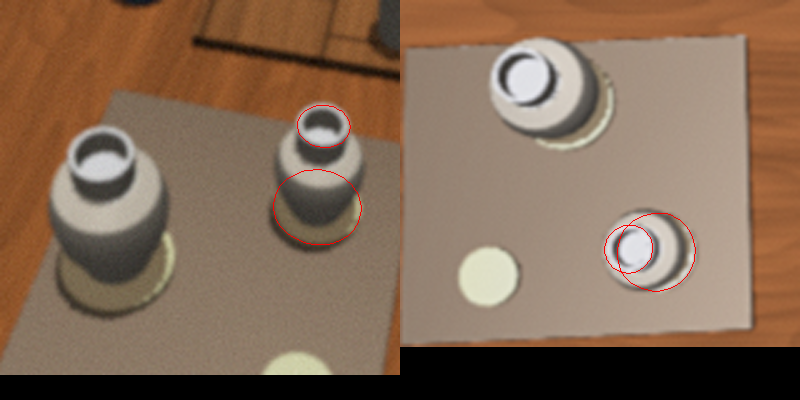

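The medium vase stands on its setter, with its rim within 1–2 px of the overlay in both views. Now the small vase.

Request:
play_rows(delta_pos=[[0,0,14],[0,0,30],[0,0,46],[0,0,60],[0,0,71],[0,0,78],[0,0,82],[0,0,82],[0,0,82]], twist=[[0,0,0],[0,0,0],[0,0,0],[0,0,0],[0,0,0],[0,0,0],[0,0,0],[0,0,0],[0,0,0]], jaw=[-1,-1,-1,-1,-1,-1,-1,-1,-1])

```text
time_s: 25.3
eef_pos: [617.0, -293.9, 108.7]
ee_rot: [180.0, -0.0, -0.0]
wrist_force: [0.1, -0.1, -0.0]
grip_width: 0.998
```

Request:
play_rows(delta_pos=[[0,0,0],[0,0,0],[0,0,0],[0,0,0],[0,0,0],[0,0,0],[0,0,0],[0,0,0],[0,0,0],[0,0,0]], twist=[[0,0,0],[0,0,0],[0,0,0],[0,0,0],[0,0,0],[0,0,0],[0,0,0],[0,0,0],[0,0,0],[0,0,0]], jaw=[-0.3,0,0.2,0.35,0.5,1,1,1,1,1], force=30)

```text
time_s: 26.55
eef_pos: [617.0, -293.8, 108.5]
ee_rot: [180.0, -0.0, 0.0]
wrist_force: [0.9, -0.3, 5.2]
grip_width: 0.399
```

Request:
play_rows(delta_pos=[[0,0,-4],[0,0,-10],[0,0,-24],[0,0,-44],[0,0,-66],[0,0,-90],[0,0,-114],[0,0,-138],[0,0,-156],[-2,-10,-165]], twist=[[0,0,0],[0,0,0],[0,0,0],[0,0,0],[0,0,0],[0,0,0],[0,0,0],[0,0,0],[0,0,0],[0,0,0]], jaw=[1,1,1,1,1,1,1,1,1,1])

```text
time_s: 27.8
eef_pos: [614.8, -284.2, 274.8]
ee_rot: [179.9, -0.1, -0.1]
wrist_force: [0.1, 0.5, -2.0]
grip_width: 0.4
```

Request:
play_rows(delta_pos=[[-5,-20,0],[-11,-48,0],[-19,-84,0],[-28,-122,0],[-36,-160,0],[-45,-200,0],[-54,-240,0],[-63,-280,0],[-72,-320,0],[-81,-360,0]], twist=[[0,0,0],[0,0,0],[0,0,0],[0,0,0],[0,0,0],[0,0,0],[0,0,0],[0,0,0],[0,0,0],[0,0,0]], jaw=[1,1,1,1,1,1,1,1,1,1])

```text
time_s: 29.05
eef_pos: [532.6, 78.1, 273.0]
ee_rot: [180.0, 0.0, 0.0]
wrist_force: [0.1, -0.4, -0.9]
grip_width: 0.399
```

Request:
play_rows(delta_pos=[[-9,-40,0],[-18,-80,0],[-27,-120,0],[-36,-158,0],[-44,-194,0],[-50,-222,0],[-55,-243,0],[-58,-254,0],[-58.6,-257.7,0],[-58.6,-257.7,0]], twist=[[0,0,0],[0,0,0],[0,0,0],[0,0,0],[0,0,0],[0,0,0],[0,0,0],[0,0,0],[0,0,0],[0,0,0]], jaw=[1,1,1,1,1,1,1,1,1,1])

```text
time_s: 30.3
eef_pos: [475.3, 333.4, 273.1]
ee_rot: [180.0, -0.0, -0.0]
wrist_force: [0.3, -0.7, -1.8]
grip_width: 0.396
```

Request:
play_rows(delta_pos=[[0,0,10],[0,0,28],[0,0,50],[0,0,74],[0,0,98],[0,0,120],[0,0,136],[0,0,146],[0,0,151],[0,0,151]], twist=[[0,0,0],[0,0,0],[0,0,0],[0,0,0],[0,0,0],[0,0,0],[0,0,0],[0,0,0],[0,0,0],[0,0,0]], jaw=[1,1,1,1,1,1,1,1,1,1])

```text
time_s: 31.55
eef_pos: [475.2, 334.0, 122.3]
ee_rot: [-180.0, -0.0, -0.0]
wrist_force: [0.7, 0.5, -1.9]
grip_width: 0.399
```

Run:
```python
from h import *
a=snap('side','s9.png')[...,::-1];x0,y0=210,284
c=cv2.resize(a[y0:y0+100,x0:x0+110],None,fx=5,fy=5,interpolation=2)
for X,r in(((475,333.7,124),18),((475,333.7,28),30),((475,333.7,32),20)):
    P=np.array([(proj('side',(X[0]+r*np.cos(t),X[1]+r*np.sin(t),X[2]))-[x0,y0]+.5)*5 for t in np.linspace(0,6.28,60)])
    cv2.polylines(c,[P.astype(np.int32)],True,(0,0,255),1)
cv2.imwrite('pics/c9.png',c)
```

```text
(no output)
```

View pics/c9.png

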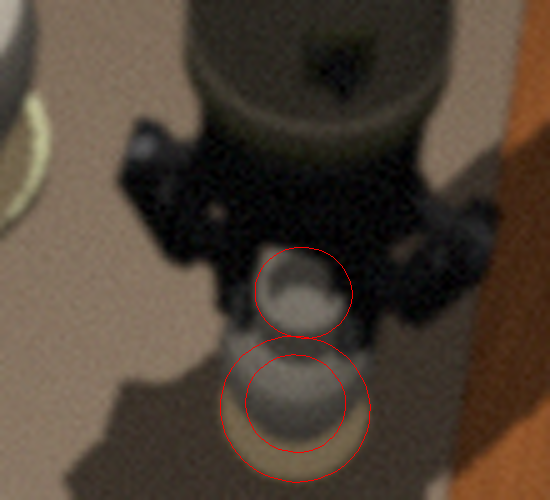

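Rim, foot and disc are concentric within about 2 px. Setting it down.

Request:
play_rows(delta_pos=[[0,0,1.5],[0,0,3],[0,0,4],[0,0,4.2],[0,0,4.2]], twist=[[0,0,0],[0,0,0],[0,0,0],[0,0,0],[0,0,0]], jaw=[1,1,1,1,1])

```text
time_s: 32.22
eef_pos: [475.3, 334.1, 118.4]
ee_rot: [-180.0, -0.0, -0.0]
wrist_force: [-1.4, -0.5, 5.5]
grip_width: 0.397
```

Contact at +5.5 N. Releasing and retreating up and away.

Request:
play_rows(delta_pos=[[0,0,0],[0,0,0],[0,0,0],[0,0,0],[0,0,0],[0,0,0],[0,0,0],[0,0,0],[0,0,0]], twist=[[0,0,0],[0,0,0],[0,0,0],[0,0,0],[0,0,0],[0,0,0],[0,0,0],[0,0,0],[0,0,0]], jaw=[0.1,-0.1,-0.3,-0.5,-0.8,-1,-1,-1,-1], force=20)

```text
time_s: 33.35
eef_pos: [475.2, 333.9, 118.0]
ee_rot: [180.0, -0.0, 0.0]
wrist_force: [0.2, -0.5, 0.6]
grip_width: 1.001
```

Request:
play_rows(delta_pos=[[0,0,-6],[0,0,-15],[0,0,-28],[0,0,-45],[0,0,-65],[0,0,-88],[0,0,-112],[0,0,-136],[0,0,-155],[0,0,-165]], twist=[[0,0,0],[0,0,0],[0,0,0],[0,0,0],[0,0,0],[0,0,0],[0,0,0],[0,0,0],[0,0,0],[0,0,0]], jaw=[-1,-1,-1,-1,-1,-1,-1,-1,-1,-1])

```text
time_s: 34.6
eef_pos: [475.3, 334.2, 284.5]
ee_rot: [-180.0, -0.1, -0.0]
wrist_force: [0.4, -0.2, -0.5]
grip_width: 1.002
```

Request:
play_rows(delta_pos=[[0,35,0],[4,75,0],[10,115,0],[16,155,0],[22,195,0],[28,235,0],[34,275,0],[40,315,0],[40,345,0],[40,360,0]], twist=[[0,0,0],[0,0,0],[0,0,0],[0,0,0],[0,0,0],[0,0,0],[0,0,0],[0,0,0],[0,0,0],[0,0,0]], jaw=[-1,-1,-1,-1,-1,-1,-1,-1,-1,-1])

```text
time_s: 35.85
eef_pos: [514.9, -27.7, 282.8]
ee_rot: [180.0, 0.0, -0.1]
wrist_force: [0.0, 0.2, -0.6]
grip_width: 0.996
```

Run:
```python
from h import *
o=[]
for n in('side','top'):
    a=snap(n,n+'10.png')[...,::-1]
    x0,y0=(150,210) if n=='side' else (60,145)
    w,h=(160,174) if n=='side' else (150,130)
    c=cv2.resize(a[y0:y0+h,x0:x0+w],None,fx=400/w,fy=400/w,interpolation=2)
    for X,r in(((475,333.7,120),18),((475,333.7,28),30),((655,262,178),26),((498,163,148),22)):
        P=np.array([(proj(n,(X[0]+r*np.cos(t),X[1]+r*np.sin(t),X[2]))-[x0,y0]+.5)*400/w for t in np.linspace(0,6.28,60)])
        cv2.polylines(c,[P.astype(np.int32)],True,(0,0,255),1)
    o.append(np.vstack([c,np.zeros((440-len(c),400,3),np.uint8)]))
cv2.imwrite('pics/c10.png',np.hstack(o))
```

```text
(no output)
```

View pics/c10.png

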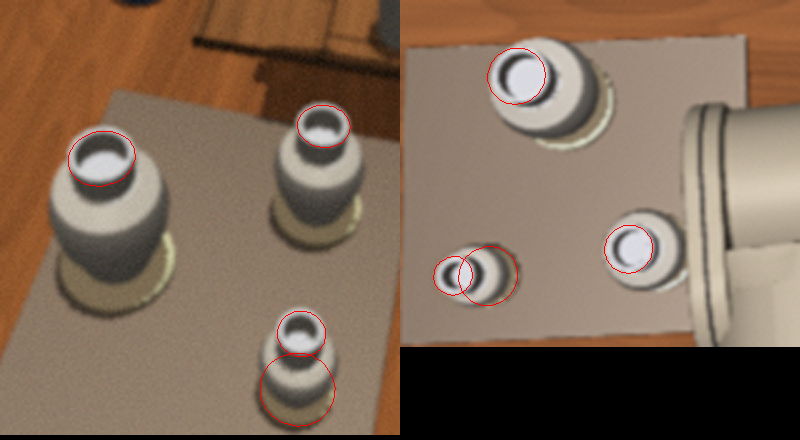

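View pics/side10.png

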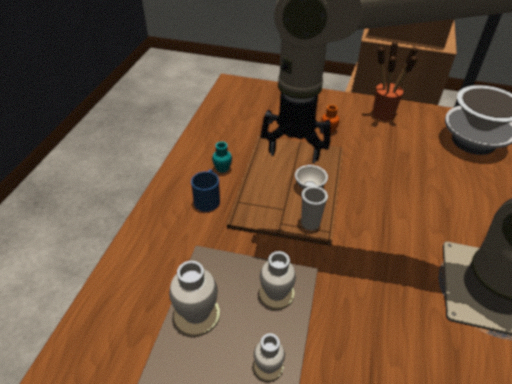

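All three vases stand upright on their setters. The large rim is about 3 mm off centre and the other two are within about 2 mm. The beaker, bowl and mug are where they were, and the arm is clear and touching nothing. Handing in after a short settle.

Request:
play_rows(delta_pos=[[0,0,0],[0,0,0],[0,0,0],[0,0,0]], twist=[[0,0,0],[0,0,0],[0,0,0],[0,0,0]], jaw=[-1,-1,-1,-1])

```text
time_s: 36.45
eef_pos: [515.2, -25.7, 283.0]
ee_rot: [180.0, -0.0, 0.0]
wrist_force: [0.1, -0.1, -0.3]
grip_width: 1.004
```

```bash
python3 -c "
from plant import robot
print(robot.sign_off())"
```

```text
the job is handed in; nothing more can be done
None
```

I moved the large, medium and small vases, in that order, onto the setters of their own size and handed the job in at about 36 s of the 106 s allowed. The sign-off gave no verdict.

- **Vases:** Each was set down with about 2–6 N on the wrist. The last pictures from both cameras show all three upright. The medium and small vases are within about 2 mm of centre. The large one is about 3 mm off toward the robot's right, inside the 10 mm limit, so I left it.
- **Other pots:** The beaker, bowl, mug and both look-alikes appear unmoved in the last side view. I did not measure their positions.
- **Disagreement:** The arm's own position reading put the large vase within 0.5 mm of centre, while both cameras showed the roughly 3 mm offset. No other check failed or disagreed.

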